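Roll a fresh plaster roller along the drying track with a paddle

ROBOT

A 6-joint arm with a two-finger parallel gripper is mounted at the origin on the work surface. World frame = base frame: x ahead of the robot, y to its left, z up, the work surface at z = 0. Lengths are in m, angles in rad, forces in N, time in s.
With the tool pointing down it reaches from about 0.35 to 1 m from the base axis. Payload 7.1 kg.
Tool frame: the origin (TCP) lies between the finger pads; the fingertips stand 22 mm ahead of it and the grasp point (between the pads) lies 3 mm ahead of it; z points along the fingers, y is the line along which they close (so a half turn about z gives the same grasp; the last joint's range is limited). The gripper opens to 85 mm and grips with 20 to 120 N. Pads are 22 mm wide; open, the fingers measure 114 mm over their backs; the gripper's body (76 mm by 85 mm) begins 54 mm behind the grasp point. The pads swing forward as they close: fully open they stand 13 mm farther back than shut.
Start: joints at [-1.186, 0.423, 1.63, -0, 1.089, -0.019], TCP at [0.246, -0.575, 0.253] pointing down, gripper open.
Joint ranges: [-3, 3], [-0.9, 2.11], [0.09, 2.58], [-1.31, 4.45], [0.11, 2.69], [-2.54, 2.54]. Speed limits (rad/s): [2.39, 2.39, 3.01, 3.14, 3.14, 3.14].

INTERFACE

Orientations are given as a rotation vector (axis times angle).
In Python, from rig import manip gives the robot as it stands. The module is installed in compiled form; this text tells all that it offers. Calls block until the motion is done:
- manip.move_to(position, orientation): joint-space move of the TCP to a pose.
- manip.servo_line(position, orientation=None, rate=0.15): straight line of the TCP; orientation=None keeps the orientation; rate is the mean speed in m/s.
- manip.set_joints(angles): joint-space move.
- manip.command_gripper(opening, f_grip=None): finger opening in m; f_grip is the grip in N (None keeps the last); returns when the fingers have stopped.
- manip.hold(seconds).
- manip.solve_ik(position, orientation): joint angles nearest the present ones, or None.
- manip.camera(name): name is "scene" or "top" or "wrist"; returns a dict with "image" (480x640x3 uint8, red, green, blue), "fx", "fy", "cx", "cy" (pixels), "cam_to_world" (4x4, takes a point from camera to world coordinates); the wrist camera has in their place "mount" (4x4, takes a point from camera to tool coordinates, whose origin is the TCP and whose axes are the flange's). Camera axes: x right, y down, z forward; pixel columns grow to the right and rows downward; lengths in m; the calibration is good to about 2 mm. A picture is of the moment at which its call begins: read the wrist's pose just before it. There is no depth.
A pose or a line that the arm cannot do raises manip.IKError and nothing moves.
- manip.sign_off(): hands the job in; it is judged then, once.
Readings, each from a call of its own:
- manip.get_time(): time.
- manip.get_joint_positions(): joint angles.
- manip.get_joint_vel(): joint speeds.
- manip.get_tau(): joint torques, N m.
- manip.get_position(): TCP position.
- manip.get_ee_rot(): TCP orientation.
- manip.get_contact_force(): force on the tool from outside, world axes, zero at the start.
- manip.get_torque(): the same for the moment, N m.
- manip.get_width(): finger opening in m.
- manip.get_grip_force(): force on a finger pad.
Only numpy, scipy, OpenCV 4.12 (cv2) and the standard library are available. Lean on these libraries where they do the work, as an engineer would, in place of code of your own. Each camera call takes 0.05 s, during which the arm holds its last target. There are 200 camera calls.

TASK

The plaster roller on the wooden drying track was cast only this morning and must not be touched by the gripper: pick up the wooden paddle by its handle and, with its blade, gently and slowly roll the plaster roller along the rails until it settles in the cradle, the gap cut across both rails near the other end. Then stand the paddle upright on the bench again and let go of it. Leave the scraper, dome mould, bowl and jar where they are.

Things in the scene. Friction and masses are not known exactly. Their poses are not given: they have to be found in the camera images.
- paddle: Brown wooden paddle, 235 mm long, 0.17 kg, standing freely on edge at the left or right of the bench (scraper on the other side). Origin: on the bench under the grip point. x: along the handle to the blade; y: through the blade's faces; z: up. Stands on the blade's lower edge and a heel block under the handle's rear (x -75 to -40, y -25 to 25, z 0 to 37 mm).
- paddle_grip (a point): Grip point, in the handle's middle, 48 mm above the paddle's origin, axes as the paddle's. The handle is a straight bar 24 mm square, x from -75 to 60 mm. Taken here from above, across y, the paddle is nearly balanced.
- paddle_blade (a point): Centre of the blade, 110 mm ahead of the grip point (paddle's x) and 40 mm above the paddle's origin. The blade is a flat upright board: 100 mm long (x 60 to 160 mm), 12 mm thick (y), 80 mm high (z 0 to 80 mm).
- roller: White plaster cylinder, 60 mm in diameter, 110 mm long, 0.2 to 0.4 kg, lying across the rails, free to roll. Origin: middle of its axis. x: the axis (nearly along the track's x, starts square within 0.02 rad); y and z turn as it rolls. Axis 60 mm above the bench on the rails, 56.5 mm when settled in the cradle. It rolls on with hardly any resistance when let go.
- track: Wooden track fixed to the bench, 340 mm long (y), 150 wide (x). Origin: bench level, at its middle. Rails 24 mm wide at x = -36 and 36 mm, tops 30 mm above the bench. Side cheeks (|x| 60 to 75 mm) rise to 36 mm, bars on the last 10 mm of each end to 38 mm. The roller starts at y -120 to -50 mm and is pushed along +y (to the robot's left) to the cradle.
- cradle (a point): Centre of the cradle: the gap, 28 mm long in y, across both rails at y = +90 mm on the track; the point is level with the rail tops (30 mm above the bench); axes as the track's. The roller sinks 3.5 mm into it and stays unless pushed on or rolled in faster than about 0.2 m/s.
- scraper: Bystander: flat scraper with a handle, 200 mm long, lying on the bench on the side opposite the paddle; leave alone.
- mould: Bystander: white plaster dome mould, 116 mm across, 58 mm high, beyond the track; origin under its centre; leave alone.
- bowl: Bystander: terracotta bowl, 90 mm across, 45 mm high, at the far left; origin under its centre; leave alone.
- jar: Bystander: white jar with a dark lid, 64 mm across, 85 mm high, at the far right; origin under its centre; leave alone.
There are look-alikes about, which are no part of the job. What is shaped like the roller but pink or turquoise is not meant.

How it is judged:
By the outcome, as a careful person would: the job done as asked, in the order asked, and still so for the second after the job is handed in, with the robot touching nothing.
It also fails if it takes over 72 s, if anything falls off the work surface, if the arm or the gripper's body presses on something with over 40 N, if the wrist force passes 120 N, or if a joint passes its speed limit or range.

## Working session

There is one attempt and no reset: what is moved stays moved. The work goes in short steps, each a Python script; the robot and the scene stay as the last script left them, time stands still between calls to the robot, and variables do not carry over. Pictures are saved under pics/ and viewed, at most 10 in all, crops included, and the job is handed in when it is done.

```bash
mkdir -p pics; python3 - <<'E'
from rig import manip
import cv2,numpy as np
for n in("top","scene"):
    c=manip.camera(n);cv2.imwrite(f"pics/{n}0.png",c["image"][:,:,::-1]);print(n,c["fx"],c["fy"],c["cx"],c["cy"]);print(np.round(c["cam_to_world"],4).tolist())
    np.savez(n+".npz",**c)
print(manip.get_time(),manip.get_ee_rot())
E
```

```text
top 528.5155752268171 528.5155752268171 317.67109711153387 241.97898560900956
[[0.0133, -0.9956, 0.0925, 0.4621], [-0.9999, -0.0133, 0.0013, 0.0002], [-0.0001, -0.0925, -0.9957, 1.1645], [0.0, 0.0, 0.0, 1.0]]
scene 541.1994281615371 541.1994281615371 314.6640298308164 242.60289720926772
[[0.6825, 0.5532, -0.4777, 1.0197], [0.7307, -0.5321, 0.4277, -0.4223], [-0.0176, -0.641, -0.7673, 0.813], [0.0, 0.0, 0.0, 1.0]]
0.1 [-3.07634692e+00 -6.29709988e-01  4.24190284e-04]
```

View pics/top0.png

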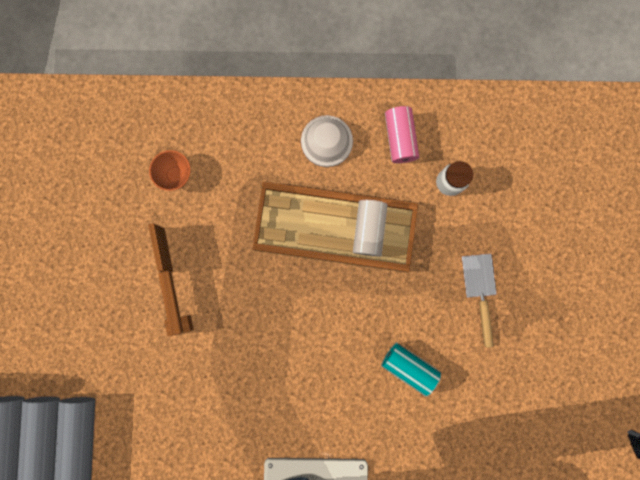

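View pics/scene0.png

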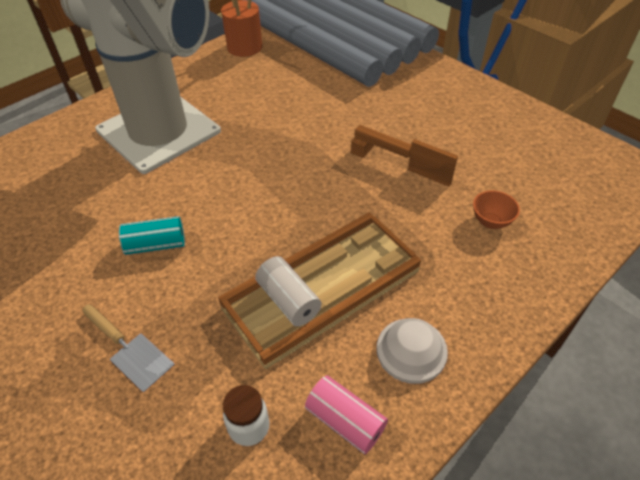

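Top view: the paddle is at the left, with its blade end near (157,226) and its heel near (180,332). The track corners are near (263,185), (417,204), (410,270) and (255,248), and the white roller is around (370,228). I'll enlarge the track and paddle.

```bash
python3 - <<'E'
import cv2,numpy as np
im=cv2.imread("pics/top0.png")
a=cv2.resize(im[170:290,240:440],None,fx=4,fy=4,interpolation=cv2.INTER_CUBIC)
b=cv2.resize(im[215:345,130:210],None,fx=4.5,fy=4.5,interpolation=cv2.INTER_CUBIC)
cv2.imwrite("pics/track.png",a);cv2.imwrite("pics/pad.png",b)
E
```

```text
(no output)
```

View pics/track.png

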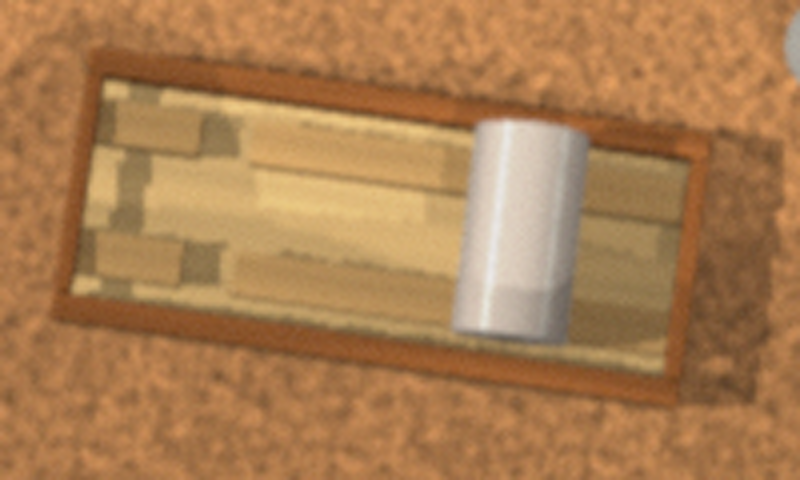

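View pics/pad.png

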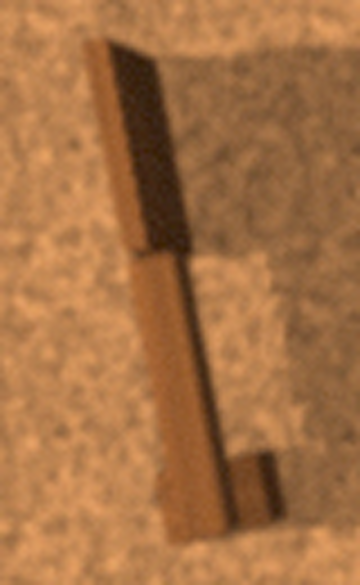

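The crop pixels are clear: the track corners, the roller outline, and the top edges of the handle and blade. Next I turn them into positions.

```bash
cat >h.py <<'E'
import numpy as np
def P(cam,u,v,z):
    c=np.load(f"{cam}.npz");T=c["cam_to_world"]
    d=T[:3,:3]@np.array([(u-c["cx"])/c["fx"],(v-c["cy"])/c["fy"],1]);o=T[:3,3]
    return o+d*(z-o[2])/d[2]
E
python3 - <<'E'
from h import *
n=np.linalg.norm
A=lambda p,z:P("top",240+p[0]/4,170+p[1]/4,z)[:2]
B=lambda p,z:P("top",130+p[0]/4.5,215+p[1]/4.5,z)[:2]
fl,fr,nr,nl=[A(p,.037) for p in((92,50),(712,132),(680,404),(55,320))]
print("track",(fl+fr+nr+nl)/4,"len",n(fl-fr),n(nl-nr),"wid",n(fl-nl),n(fr-nr))
d=fl+nl-fr-nr;yaw=np.arctan2(d[1],d[0])-np.pi/2;w=fl+fr-nl-nr;print("yaw",yaw,np.arctan2(w[1],w[0]))
q=[A(p,.07) for p in((478,120),(588,130),(572,340),(455,330))]
c=sum(q)/4;print("roller",c,n(q[0]-q[1]),n(q[0]-q[3]));w=q[0]+q[1]-q[2]-q[3];print(np.arctan2(w[1],w[0]))
t=(fl+fr+nr+nl)/4;R=np.array([[np.cos(yaw),-np.sin(yaw)],[np.sin(yaw),np.cos(yaw)]]);print("in track",R.T@(c-t),"cradle",t+R@[0,.09])
r,f=B((198,536),.06),B((156,254),.06);b0,b1=B((142,248),.08),B((100,41),.08)
print("handle",r,f,n(f-r),"blade",b0,b1,n(b1-b0),"tot",n(b1-r))
d=b1-r;print("yaw",np.arctan2(d[1],d[0]),"grip",r+d/n(d)*.075, b1-d/n(d)*.16)
E
```

```text
track [ 0.60101654 -0.03742379] len 0.33780709762597144 0.33657894157579865 wid 0.1477216250079405 0.14788813864534847
yaw -0.12021689087142495 -0.1156454563473252
roller [ 0.59586865 -0.10879653] 0.057798702102261096 0.11100591910507394
-0.08787067087179057
in track [ 0.00344882 -0.07147499] cradle [0.61181002 0.05192665]
handle [0.36970947 0.29579069] [0.49871389 0.32025184] 0.131303036654621 blade [0.50069685 0.3209455 ] [0.59543444 0.34410201] 0.09752657996043496 tot 0.23083705066839325
yaw 0.21084634841874145 grip [0.44304853 0.31148725] [0.43897777 0.310616  ]
```

Everything matches the given sizes: the track measures 0.337 x 0.148, the roller 58 x 111 mm, and the paddle 231 mm. The roller is at y = -71 mm on the track. I'll go above the paddle, look with the wrist camera, and check reach for the later poses.

```bash
cat >>h.py <<'E'
from scipy.spatial.transform import Rotation as Ro
def ori(yaw):  # tool down, tool x opposite the paddle's x at this yaw
    c,s=-np.cos(yaw),-np.sin(yaw)
    return Ro.from_matrix(np.array([[c,s,0],[s,-c,0],[0,0,-1]])).as_rotvec()
YP=.208; G=np.array([.441,.311]); YT=-.118; T0=np.array([.601,-.0374])
def track(x,y):
    return T0+np.array([[np.cos(YT),-np.sin(YT)],[np.sin(YT),np.cos(YT)]])@[x,y]
E
python3 - <<'E'
from h import *
from rig import manip as m
for y in(-.12,.05):
    for z in (.22,.094): print(m.solve_ik([*track(-.11,y),z],ori(YT)))
m.command_gripper(.085)
m.move_to([*G,.2],ori(YP)); print(m.get_time(),m.get_joint_positions())
p=m.get_position();r=m.get_ee_rot();c=m.camera("wrist");cv=__import__("cv2");im=c["image"][:,:,::-1].copy()
# project expected handle/blade outline
T=np.eye(4);T[:3,:3]=Ro.from_rotvec(r).as_matrix();T[:3,3]=p;W=np.linalg.inv(T@c["mount"])
def pr(x,y,z):
    q=G+np.array([[np.cos(YP),-np.sin(YP)],[np.sin(YP),np.cos(YP)]])@[x,y];v=W@[*q,z,1];return (int(c["fx"]*v[0]/v[2]+c["cx"]),int(c["fy"]*v[1]/v[2]+c["cy"]))
for a in([(-.075,-.012,.06),(.06,-.012,.06),(.06,.012,.06),(-.075,.012,.06)],[(.06,-.006,.08),(.16,-.006,.08),(.16,.006,.08),(.06,.006,.08)]):
    cv.polylines(im,[np.array([pr(*k) for k in a])],True,(0,255,0),1)
cv.imwrite("pics/w1.png",im)
E
```

```text
[-3.15940933e-01  2.84654078e-01  1.93228363e+00 -4.44089210e-16
  9.24654945e-01 -1.76873726e+00]
[-3.15940933e-01  4.98108322e-01  1.99848514e+00 -4.44089210e-16
  6.44999190e-01 -1.76873726e+00]
[ 2.67150760e-02  2.83983002e-01  1.93326607e+00 -4.44089210e-16
  9.24343584e-01 -1.42608125e+00]
[ 2.67150760e-02  4.97637072e-01  1.99950864e+00 -4.44089210e-16
  6.44446940e-01 -1.42608125e+00]
3.4917 [ 5.91032586e-01  3.70285211e-01  1.85986964e+00 -1.26841262e-04
  9.11298910e-01 -1.18655218e+00]
```

View pics/w1.png

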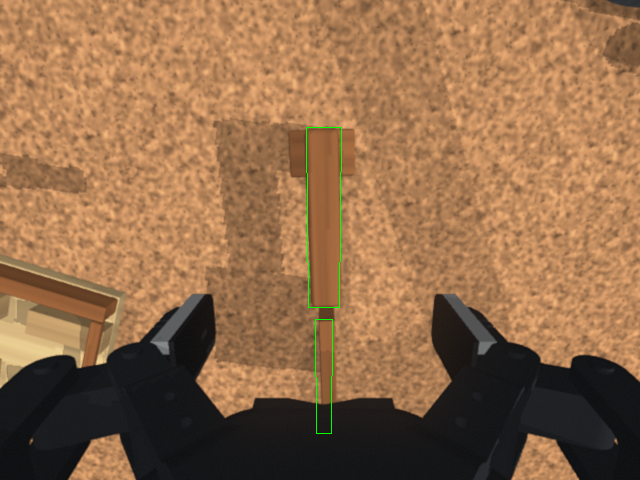

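The projected outline lies on the paddle within about 2 px (1–2 mm): heel at (322,150), handle front at (325,306). I'll grasp, lift, and carry it behind the roller.

```bash
python3 - <<'E'
from h import *
from rig import manip as m
import cv2
m.servo_line([*G,.051],ori(YP),rate=.1)
m.command_gripper(.0,f_grip=60); w=m.get_width(); print("w",w,m.get_grip_force(),m.get_position())
assert .015<w<.04
m.servo_line([*G,.2],rate=.1)
print(m.get_contact_force(),m.get_torque(),m.get_width())
m.servo_line([*track(-.11,-.127),.2],ori(YT),rate=.12)
m.servo_line([*track(-.11,-.127),.110],rate=.07)
print(m.get_time(),m.get_position())
for n in("top","wrist"): cv2.imwrite(f"pics/{n}2.png",m.camera(n)["image"][:,:,::-1])
a=cv2.resize(cv2.imread("pics/top2.png")[150:330,240:440],None,fx=3,fy=3,interpolation=cv2.INTER_CUBIC)
cv2.imwrite("pics/t2.png",np.hstack([a[:480],cv2.resize(cv2.imread("pics/wrist2.png"),(200,150)) if 0 else a[:480,:1]]))
E
```

```text
w 0.02328066732794416 60.37510693073273 [0.44118184 0.31103936 0.05129653]
[-0.07462109  0.3007     -1.07686704] [-0.00579942  0.00282415  0.04653902] 0.023353120142192194
12.8583 [ 0.47712171 -0.15067314  0.11042491]
```

View pics/t2.png

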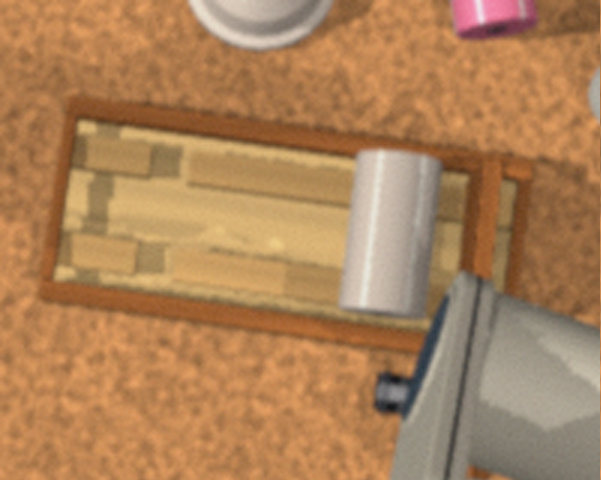

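View pics/wrist2.png

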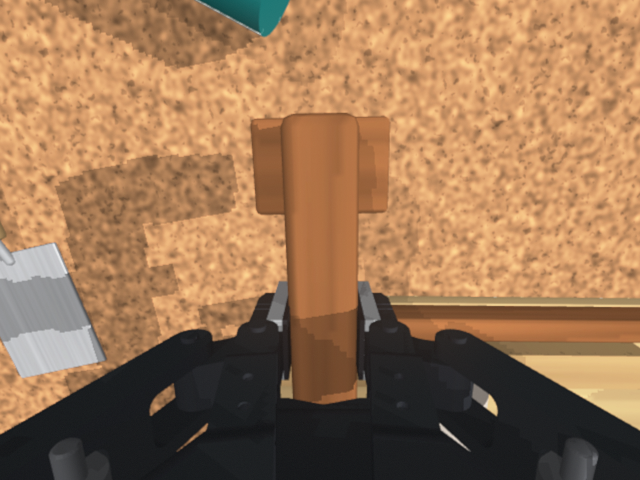

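The blade is parallel to the roller and about 20 mm behind it, and the handle is centred in the pads. I'll lower it and push slowly.

```bash
python3 - <<'E'
from h import *
from rig import manip as m
import cv2
m.servo_line([*track(-.11,-.127),.092],rate=.05)
print(m.get_contact_force())
m.servo_line([*track(-.11,-.112),.092],rate=.03)
m.servo_line([*track(-.11,.047),.092],rate=.03)
print(m.get_time(),m.get_position(),m.get_contact_force())
m.hold(.7)
cv2.imwrite("pics/top3.png",m.camera("top")["image"][:,:,::-1])
cv2.imwrite("pics/t3.png",cv2.resize(cv2.imread("pics/top3.png")[170:290,240:440],None,fx=4,fy=4,interpolation=cv2.INTER_CUBIC))
E
```

```text
[-0.52819367 -0.67831866 -1.93674216]
19.5667 [0.49725214 0.02220981 0.09197514] [ 0.71829854  0.62615553 -2.25288659]
```

View pics/t3.png

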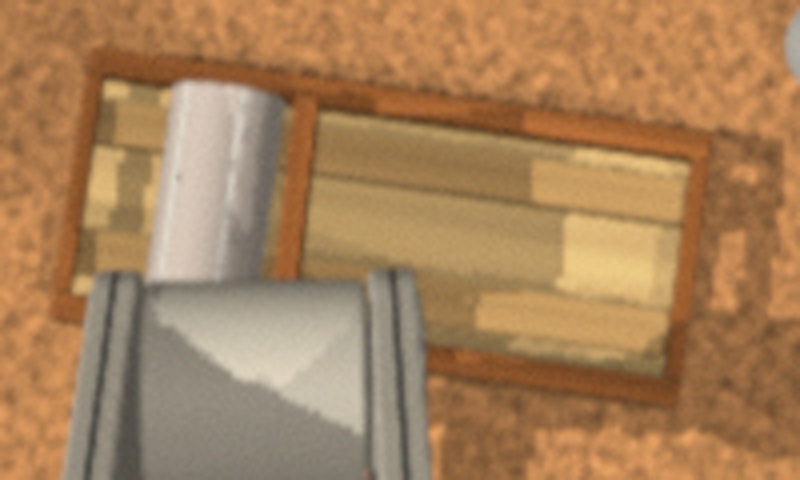

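The roller's far end spans about (172,85) to (283,97), and there is a gap between it and the blade at (303,100), so it appears to have dropped into the cradle. I'll back off, check again clear of the arm, then carry the paddle back.

```bash
python3 - <<'E'
from h import *
from rig import manip as m
import cv2
m.servo_line([*track(-.11,.017),.092],rate=.05)
m.servo_line([*track(-.11,.017),.2],rate=.1)
m.servo_line([*G,.2],ori(YP),rate=.14)
im=m.camera("top")["image"][:,:,::-1];cv2.imwrite("pics/top4.png",im)
cv2.imwrite("pics/t4.png",cv2.resize(im[170:290,240:440],None,fx=4,fy=4,interpolation=cv2.INTER_CUBIC))
print(m.get_time(),m.get_contact_force(),m.get_width())
E
```

```text
24.8083 [-0.71605965  0.33907085 -2.66152133] 0.0234326701606416
```

View pics/t4.png

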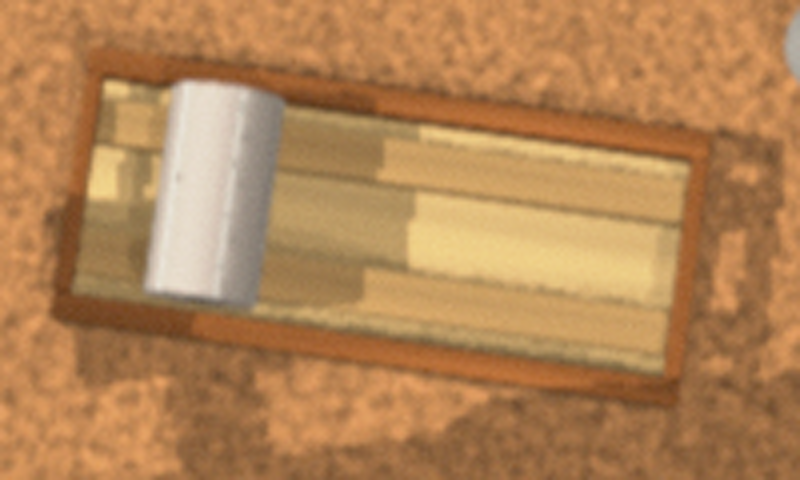

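The roller's corners are (173,82), (284,95), (257,305) and (146,290), square across the rails. I'll compute its track position and set the paddle down.

```bash
python3 - <<'E'
from h import *
from rig import manip as m
import cv2
c=sum(P("top",240+a/4,170+b/4,.066)[:2] for a,b in((173,82),(284,95),(257,305),(146,290)))/4
R=np.array([[np.cos(YT),-np.sin(YT)],[np.sin(YT),np.cos(YT)]]);print("roller",R.T@(c-T0))
f0=m.get_contact_force()[2]
m.servo_line([*G,.056],rate=.1); m.hold(.3)
z=.056; f0=m.get_contact_force()[2]
while z>.0495:
    m.servo_line([*G,z],rate=.01); f=m.get_contact_force()[2]-f0; print(round(z,4),round(f,2))
    if f>2.5: break
    z-=.0007
m.command_gripper(.085,f_grip=20); m.hold(.3)
m.servo_line([*G,.2],rate=.08); m.hold(.5)
im=m.camera("top")["image"][:,:,::-1];s=m.camera("scene")["image"][:,:,::-1]
print(m.get_time(),m.get_position())
cv2.imwrite("pics/s5.png",s);cv2.imwrite("pics/t5.png",im)
E
```

```text
roller [0.00207053 0.09067542]
0.056 -1.1
0.0553 -0.73
0.0546 0.43
0.0539 -0.25
0.0532 0.47
0.0525 0.08
0.0518 -0.61
0.0511 3.7
32.2333 [0.44099439 0.31101006 0.19998442]
```

View pics/s5.png

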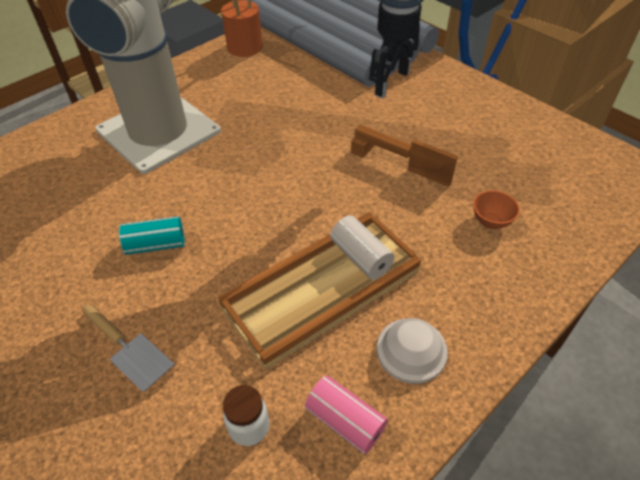

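The paddle stands upright and free at (405,152). The roller is in the cradle at (362,245), measured at y = 90.7 mm, and nothing else has moved. Handing in.

```bash
python3 -c "
from rig import manip as m
print(m.sign_off())"
```

```text
the job is handed in; nothing more can be done
None
```

The roller is settled in the cradle, the paddle stands upright and released where it started, the bystanders are unmoved, and the job was handed in at about 32 s of the 72 s allowed.

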